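# Set the drilling rest to the slope of the gate hinge

## Task

The galvanised gate hinge on its wooden block has been opened to the slope we need for drilling. Fold up the stiff plywood flap of the drilling rest until it slopes the same as the raised leaf of that hinge, then let go so that the flap stays there. Leave the gate hinge and the other things on the bench as they are.

Things in the scene. Friction and masses are not known exactly. Their poses are not given: they have to be found in the camera images.
- rest: Drilling rest: brown wooden base board 230 x 180 x 20 mm screwed to the bench, carrying a hinged plywood flap. Origin: centre of its underside. Its x axis points from the flap's hinge (on the side near the robot) towards the flap's free edge, y lies along the hinge, z up. The hinge axis runs 80 mm behind the origin (x = -80 mm) and 26 mm above the bench.
- flap (a joint): Slope of the flap in rad: 0 = flat on the base board, growing as the free edge (away from the robot) rises; stop at 1.6. Stiff hinge (0.7 N m of friction): the flap, 0.3 kg, stays where it is left. Plywood, 170 mm from near to free edge, 160 mm along the hinge, 12 mm thick; the hinge axis lies in its mid-plane, 8 mm before its near edge. A grip bar stands on its upper face.
- flap_hinge (a point): Point on the flap's hinge axis, at the middle of its length. Axes turn with the flap: x along the flap from hinge to free edge, y along the hinge, z square out of the upper face.
- flap_grip (a point): Centre of the grip bar, a pine bar standing square on the flap's upper face: 110 mm long (along the hinge), 20 mm thick (along the flap), 40 mm high. The point is 120 mm from the hinge axis along the flap, 20 mm above the flap's upper face (26 mm from its mid-plane). Axes as for flap_hinge: approach along -z, fingers closing along x.
- pattern: Wooden block 160 x 80 x 30 mm fixed to the bench, to the left or the right of the rest, with the galvanised gate hinge on it: the lower leaf screwed flat on its top, the other leaf raised. Origin: centre of its underside. Axes parallel to those of the rest.
- leaf (a joint): Slope of the raised leaf of the gate hinge in rad: 0 = flat, growing as its far end rises; the value the flap must be given. Very stiff. The leaf is a galvanised plate 120 x 60 x 4 mm.
- leaf_end (a point): Middle of the far, upper end of the raised leaf, on its upper face, 125 mm from the gate hinge's pin, which lies 37 mm above the bench. Axes turn with the leaf: x up along the leaf, y along the pin, z square out of its upper face.
- tub: Bystander: closed grey plastic storage tub 160 x 120 x 90 mm, on the other side of the rest from the gate hinge. Origin: centre of its underside.
- level: Bystander: small aluminium spirit level 230 mm long, 22 mm wide, 44 mm high, standing beyond the rest, its length along its y axis. Origin: centre of its underside.
- screwdriver: Bystander: flat-head screwdriver about 200 mm long with an orange grip, lying on the bench to the side, its length along its x axis. Origin: underside of its middle.
Not all that is in view belongs to the job. Of the things that look like the pattern, the largest one is meant.

How it is judged:
By the outcome, as a careful person would: the job done as asked, in the order asked, and still so for the second after the job is handed in, with the robot touching nothing.
It also fails if it takes over 32 s, if anything falls off the work surface, if the arm or the gripper's body presses on something with over 40 N, if the wrist force passes 120 N, or if a joint passes its speed limit or range.

## Robot

A 6-joint arm with a two-finger parallel gripper is mounted at the origin on the work surface. World frame = base frame: x ahead of the robot, y to its left, z up, the work surface at z = 0. Lengths are in mm, angles in rad, forces in N, time in s.
With the tool pointing down it reaches from about 325 to 900 mm from the base axis. Payload 6.1 kg.
Tool frame: the origin (TCP) lies on the centre line of the jaws, within the pads' length; the fingertips stand 22 mm ahead of it and the grasp point (between the pads) lies 3 mm ahead of it; z points along the fingers, y is the line along which they close (so a half turn about z gives the same grasp; the last joint's range is limited). The gripper opens to 85 mm and grips with 20 to 120 N. Pads are 22 mm wide; open, the fingers measure 114 mm over their backs; the gripper's body (76 mm by 85 mm) begins 54 mm behind the grasp point. The pads swing forward as they close: fully open they stand 13 mm farther back than shut.
Start: joints at [1.084, 0.22, 1.526, -0, 1.395, -0.126], TCP at [220.637, 584.752, 253.3] pointing down, gripper open.
Joint ranges: [-2.98, 2.98], [-0.91, 2.08], [0.09, 2.57], [-1.24, 4.39], [0.2, 2.65], [-2.68, 2.68]. Speed limits (rad/s): [2.57, 2.57, 3.01, 3.14, 3.14, 3.14].

## Interface

Orientations are given as a unit quaternion [w, x, y, z].
In Python, from cell import ctrl, optics gives the robot as it stands.
- The arm moves only by the tool carry_out, never from a script. Its argument "motion" is a list of rows, each an object with "delta_pos": the shift along the tool's x, y, z in mm, a list of three; "roll": the turn about the tool's z in degrees. In form: [{"delta_pos": [x, y, z], "roll": roll}, ...]. A call has 1 to 8 rows; each row shifts and turns the commanded pose from where the row before left it, along the tool's axes as they then stand; what a row does not reach is not made up. A row lasts 1/10 s, in which the tool goes at most 50 mm and 8.59 degrees, less where a joint would pass 70% of its speed; a pose out of reach is approached as far as the arm can. A call with a gripper value outside its range is refused whole. "gripper" is the closure, from 0 (fully open) to 1 (shut), set as the call begins (left out, the last holds). The fingers move at their own pace and stop on an object; "grip_force" is the grip in N (left out, the last holds). Time passes only in rows, so rows that do not move let the fingers close. It gives the time, the measured TCP pose, the force, the opening and the grip force at its end, in the units of the state.
- ctrl.get_obs(): the state, without advancing time (a new reading comes with each control period).
- optics.capture(name): name is "scene" or "top" or "wrist"; returns a dict with "pixels" (400x640x3 uint8, red, green, blue), "K" (3x3 intrinsics, pixels), "view" (4x4, takes a point from world to camera coordinates). Camera axes: x right, y down, z forward; pixel columns grow to the right and rows downward; lengths in mm; the calibration is good to about 2 mm. A picture is of the moment at which its call begins. There is no depth.
- ctrl.sign_off(): hands the job in; it is judged then, once.
The state is a dict: "clock": time; "joint_pos": joint angles; "qvel": joint speeds; "joint_efforts": joint torques, N m; "position": TCP position; "tool_rot": TCP orientation; "contact_force": force on the tool from outside, world axes, zero at the start; "ft_torque": the same for the moment, N m; "finger_gap": finger opening in mm; "finger_force": force on a finger pad.
Only numpy, scipy, OpenCV 4.12 (cv2) and the standard library are available. Lean on these libraries where they do the work, as an engineer would, in place of code of your own. Each camera call takes 0.05 s, during which the arm holds its last target. There are 200 camera calls.

## Working session

There is one attempt and no reset: what is moved stays moved. The work goes in short steps, Python scripts to look and compute and a tool call to move; the robot and the scene stay as the last step left them, time stands still between calls to the robot, and variables do not carry over. Pictures are saved under pics/ and viewed, at most 10 in all, crops included, and the job is handed in when it is done.

Besides the shell and the picture viewer there is one more tool, called after ">>>" by a JSON object that holds its "method" and its "body", one argument or row to a line. carry_out: Moves the arm, as the interface text tells. Its arguments: {"type":"object","properties":{"motion":{"type":"array"},"gripper":{"type":"number"},"grip_force":{"type":"number"}},"required":["motion"]}

```bash
mkdir -p pics
python3 - <<'E'
from cell import ctrl, optics
import cv2, numpy as np, pickle
o=ctrl.get_obs(); print({k:np.round(v,3).tolist() for k,v in o.items()})
d={}
for n in ("scene","top"):
    c=optics.capture(n); d[n]=c; print(n,np.round(c["K"],1).tolist(),np.round(c["view"],3).tolist())
    cv2.imwrite(f"pics/{n}0.png",c["pixels"][:,:,::-1])
pickle.dump(d,open("caps0.pkl","wb"))
E
```

```text
{'clock': 0.0, 'joint_pos': [1.084, 0.221, 1.528, -0.0, 1.395, -0.126], 'qvel': [-0.002, -0.001, 0.001, 0.001, -0.002, 0.001], 'joint_efforts': [0.001, -49.688, -38.942, -0.0, 0.011, -0.0], 'position': [220.392, 584.256, 252.196], 'tool_rot': [-0.0, 0.179, 0.984, -0.001], 'contact_force': [-0.538, 0.763, 0.318], 'ft_torque': [0.011, 0.016, 0.036], 'finger_force': 0.0, 'finger_gap': 85.147}
scene [[470.0, 0.0, 315.7], [0.0, 470.0, 199.8], [0.0, 0.0, 1.0]] [[0.032, 0.999, 0.013, 8.085], [0.589, -0.009, -0.808, -281.418], [-0.807, 0.033, -0.589, 1545.249], [0.0, 0.0, 0.0, 1.0]]
top [[478.5, 0.0, 323.2], [0.0, 478.5, 195.9], [0.0, 0.0, 1.0]] [[0.001, -1.0, 0.017, -37.585], [-0.987, -0.004, -0.163, 560.563], [0.164, -0.017, -0.986, 1245.55], [0.0, 0.0, 0.0, 1.0]]
```

View pics/scene0.png

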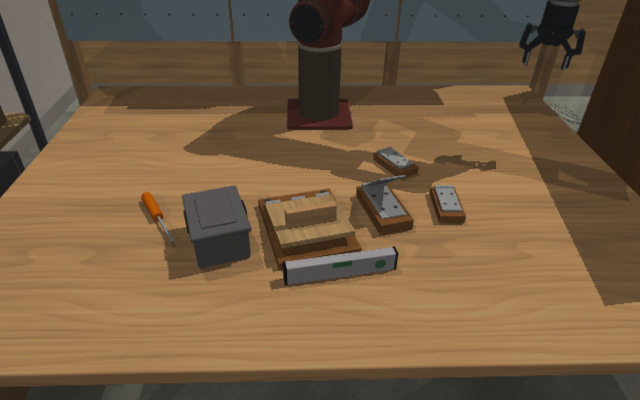

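View pics/top0.png

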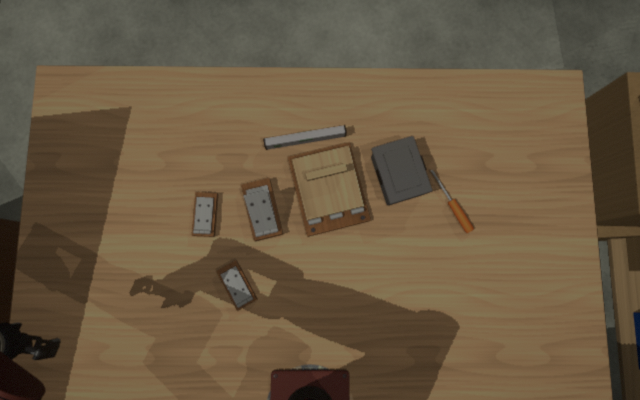

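The robot's shadow covers part of the bench. Three things look like the pattern in the top view: (262,210), (205,214) and (238,285). The one at (262,210) is the largest and stands beside the rest (330,188), with the tub on the rest's other side. I'll confirm it in one crop.

Run:
```python
import cv2, numpy as np, pickle
d=pickle.load(open("caps0.pkl","rb"))
s=d["scene"]["pixels"][135:285,240:480,::-1]; t=d["top"]["pixels"][120:320,185:385,::-1]
s=cv2.resize(s,None,fx=1.9,fy=1.9,interpolation=3); t=cv2.resize(t,None,fx=1.7,fy=1.7,interpolation=3)
im=np.zeros((600,800,3),np.uint8); im[:s.shape[0],:s.shape[1]]=s; im[:t.shape[0],800-t.shape[1]:]=t
s2=cv2.resize(d["scene"]["pixels"][170:240,345:425,::-1],None,fx=3.9,fy=3.6,interpolation=3); im[345:345+s2.shape[0],:s2.shape[1]]=s2
t2=cv2.resize(d["top"]["pixels"][170:250,235:295,::-1],None,fx=3,fy=3,interpolation=3); im[350:350+t2.shape[0],500:500+t2.shape[1]]=t2
cv2.imwrite("pics/crop1.png",im)
```

```text
(no output)
```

View pics/crop1.png

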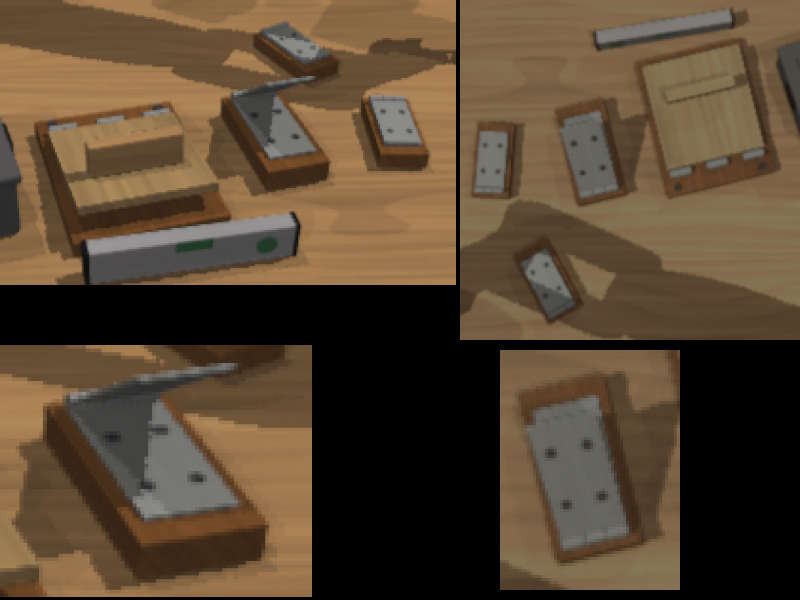

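The crop confirms it. The large pattern has its leaf raised, and the scene camera at about (358–407,176–186) sees that leaf nearly edge-on. The flap is already slightly open, with its bar at (330,172) in the top view. Next I'll take rough positions and look at the wrist camera's calibration.

```bash
cat > h.py <<'E'
import numpy as np, cv2, pickle
def ray(c,uv):
    R=c["view"][:3,:3]; t=c["view"][:3,3]; o=-R.T@t
    d=R.T@np.linalg.inv(c["K"])@np.array([uv[0],uv[1],1.]); return o,d/np.linalg.norm(d)
def onz(c,uv,z):
    o,d=ray(c,uv); return o+d*(z-o[2])/d[2]
def tri(obs):
    A=np.zeros((3,3)); b=np.zeros(3); L=[]
    for c,uv in obs:
        o,d=ray(c,uv); P=np.eye(3)-np.outer(d,d); A+=P; b+=P@o; L.append((o,d))
    X=np.linalg.solve(A,b); return X,[round(float(np.linalg.norm(np.cross(X-o,d))),1) for o,d in L]
def proj(c,X):
    p=c["view"]@np.append(X,1); q=c["K"]@p[:3]; return q[:2]/q[2]
E
python3 - <<'E'
from h import *
from cell import optics
d=pickle.load(open("caps0.pkl","rb")); t=d["top"]
for n,uv,z in [("pat",(262,210),30),("rest nearL",(306,235),20),("rest nearR",(372,217),20),("rest farL",(289,157),20),("rest farR",(352,144),20),("bar",(330,172),60),("level",(305,136),44),("tub",(403,170),90),("block nl",(255,240),30),("block nr",(283,233),30),("block fl",(241,184),30),("block fr",(270,178),30)]:
    print(n,np.round(onz(t,uv,z)))
c=optics.capture("wrist"); print(np.round(c["K"],1).tolist(),np.round(c["view"],3).tolist())
R=c["view"][:3,:3]; print("cam pos",-R.T@c["view"][:3,3],"fwd",R[2])
E
```

```text
pat [524. 130.  30.]
rest nearL [457.  10.  20.]
rest nearR [ 507. -170.   20.]
rest farL [675.  59.  20.]
rest farR [ 713. -117.   20.]
bar [624. -54.  60.]
level [728.  14.  44.]
tub [ 624. -246.   90.]
block nl [442. 147.  30.]
block nr [461.  72.  30.]
block fl [595. 189.  30.]
block fr [613. 110.  30.]
[[355.1, 0.0, 316.8], [0.0, 355.1, 199.0], [0.0, 0.0, 1.0]] [[0.354, 0.935, -0.002, -623.349], [0.901, -0.34, 0.27, -35.706], [0.251, -0.098, -0.963, 379.826], [0.0, 0.0, 0.0, 1.0]]
cam pos [157.08492663 608.00681097 373.84296462] fwd [ 0.25144329 -0.09759133 -0.96293936]
```

>>> {"method": "carry_out", "body": {
  "motion": [
    {"delta_pos": [0, 0, 0], "roll": 7},
    {"delta_pos": [0, 0, 0], "roll": 7},
    {"delta_pos": [0, 0, 0], "roll": 7},
    {"delta_pos": [0, 0, 0], "roll": 7},
    {"delta_pos": [0, 0, 0], "roll": 7},
    {"delta_pos": [0, 0, 0], "roll": 7},
    {"delta_pos": [0, 0, 0], "roll": 7},
    {"delta_pos": [0, 0, 0], "roll": 7}
  ]
}}

```text
clock: 0.95
position: [220.5, 584.5, 252.8]
tool_rot: [0.0, 0.622, 0.783, -0.0]
contact_force: [-0.8, -0.0, -0.4]
finger_gap: 85.8
finger_force: 0.0
```

>>> {"method": "carry_out", "body": {
  "motion": [
    {"delta_pos": [-35, 18, 0], "roll": 0},
    {"delta_pos": [-35, 18, 0], "roll": 0},
    {"delta_pos": [-35, 18, 0], "roll": 0},
    {"delta_pos": [-35, 18, 0], "roll": 0},
    {"delta_pos": [-35, 18, 0], "roll": 0},
    {"delta_pos": [-35, 18, 0], "roll": 0},
    {"delta_pos": [-35, 18, 0], "roll": 0},
    {"delta_pos": [-35, 18, 0], "roll": 0}
  ]
}}

```text
clock: 1.75
position: [426.0, 344.1, 253.1]
tool_rot: [-0.0, 0.62, 0.784, -0.0]
contact_force: [0.1, 1.0, -0.4]
finger_gap: 85.1
finger_force: 0.0
```

>>> {"method": "carry_out", "body": {
  "motion": [
    {"delta_pos": [-35, 18, 0], "roll": 0},
    {"delta_pos": [-35, 18, 0], "roll": 0},
    {"delta_pos": [-35, 18, 0], "roll": 0},
    {"delta_pos": [0, 0, 0], "roll": 0},
    {"delta_pos": [0, 0, 0], "roll": 0}
  ]
}}

```text
clock: 2.25
position: [502.3, 255.0, 252.9]
tool_rot: [-0.0, 0.621, 0.784, -0.0]
contact_force: [0.2, -0.2, -0.2]
finger_gap: 85.5
finger_force: 0.0
```

Run:
```python
from h import *
from cell import ctrl,optics
o=ctrl.get_obs(); print({k:np.round(o[k],3).tolist() for k in ("clock","position","tool_rot","qvel","joint_pos")})
c=optics.capture("wrist"); pickle.dump(c,open("w1.pkl","wb")); cv2.imwrite("pics/w1.png",c["pixels"][:,:,::-1])
```

```text
{'clock': 2.25, 'position': [502.26, 255.005, 252.86], 'tool_rot': [-0.0, 0.621, 0.784, -0.0], 'qvel': [0.038, -0.008, 0.008, 0.006, 0.003, 0.003], 'joint_pos': [0.33, 0.075, 1.69, 0.0, 1.378, 0.099]}
```

View pics/w1.png

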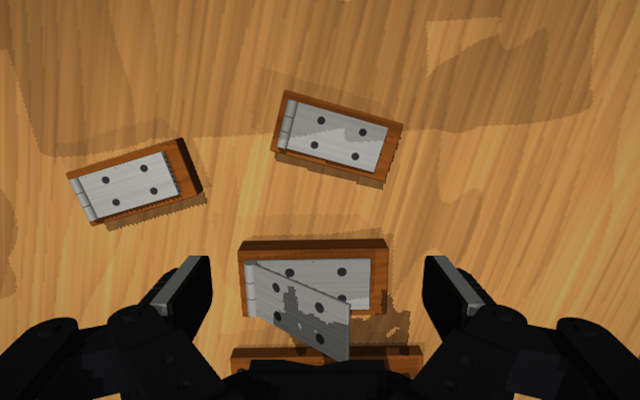

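The wrist view shows the leaf's pin at about (250,262)–(248,318). Its upper end runs from (350,303) to (349,361), clear of the fingers. I'll take a second view 180 mm to the right for triangulation.

>>> {"method": "carry_out", "body": {
  "motion": [
    {"delta_pos": [-36, 0, 0], "roll": 0},
    {"delta_pos": [-36, 0, 0], "roll": 0},
    {"delta_pos": [-36, 0, 0], "roll": 0},
    {"delta_pos": [-36, 0, 0], "roll": 0},
    {"delta_pos": [-36, 0, 0], "roll": 0},
    {"delta_pos": [0, 0, 0], "roll": 0},
    {"delta_pos": [0, 0, 0], "roll": 0}
  ]
}}

```text
clock: 3.0
position: [543.2, 81.4, 253.2]
tool_rot: [-0.0, 0.62, 0.784, 0.0]
contact_force: [0.7, 0.8, -0.8]
finger_gap: 85.5
finger_force: 0.0
```

Run:
```python
from h import *
from cell import ctrl,optics
o=ctrl.get_obs(); print({k:np.round(o[k],3).tolist() for k in ("clock","position","tool_rot")})
c=optics.capture("wrist"); pickle.dump(c,open("w2.pkl","wb")); cv2.imwrite("pics/w2.png",c["pixels"][:,:,::-1])
a=pickle.load(open("w1.pkl","rb"))["pixels"][230:380,225:405,::-1]; a=cv2.resize(a,None,fx=4,fy=4,interpolation=3)
cv2.imwrite("pics/w1c.png",a)
```

```text
{'clock': 3.0, 'position': [543.16, 81.365, 253.186], 'tool_rot': [-0.0, 0.62, 0.784, 0.0]}
```

View pics/w2.png

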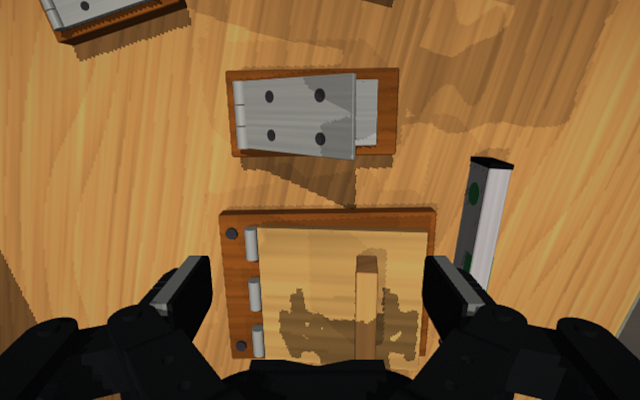

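View pics/w1c.png

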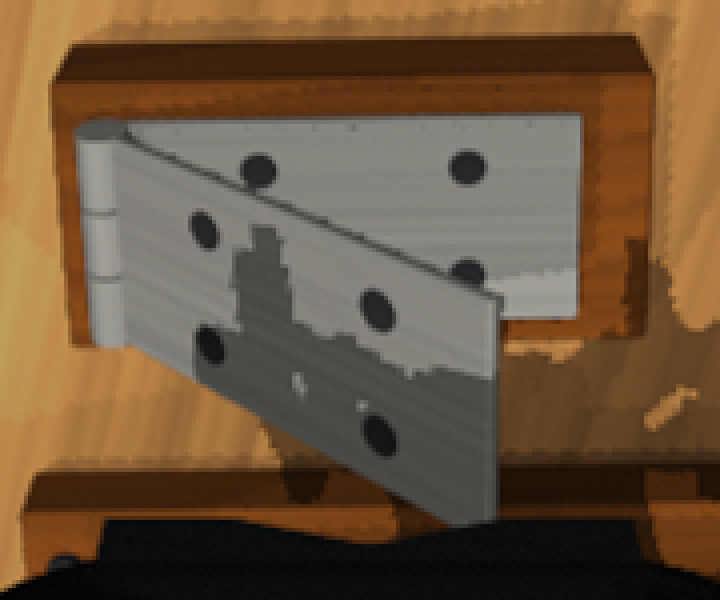

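The second view shows the leaf's holes at about (269,97), (320,95), (271,135) and (320,139), and its end at (355,73)–(354,159). The flap's left edge runs from (258,228) to (427,232), and the end of the bar is at (366,258). I'll triangulate the leaf holes by blob centroid, then the flap and bar points using the top and scene views.

```bash
cat >> h.py <<'E'
def blob(c,uv,thr=62,r=9):
    u,v=map(int,np.round(uv)); g=cv2.cvtColor(c["pixels"],cv2.COLOR_RGB2GRAY)[v-r:v+r+1,u-r:u+r+1]
    n,l,s,cen=cv2.connectedComponentsWithStats((g<thr).astype(np.uint8))
    i=1+np.argmin([np.hypot(*(cen[j]-r))+(99 if s[j,4]<8 else 0) for j in range(1,n)]); return np.round(cen[i]+[u-r,v-r],2),int(s[i,4])
E
python3 - <<'E'
from h import *
w1,w2=[pickle.load(open(f"w{i}.pkl","rb")) for i in (1,2)]
d=pickle.load(open("caps0.pkl","rb"))
P=[]
for a,b in [((276,287.3),(269,97)),((319.3,307.5),(320,95)),((277.5,316),(271,135)),((320,339),(320,139))]:
    pa,na=blob(w1,a); pb,nb=blob(w2,b); X,e=tri([(w1,pa),(w2,pb)]); P.append(X); print(pa,na,pb,nb,np.round(X,1),e)
P=np.array(P)
for i,j in((0,1),(2,3)):
    q=P[j]-P[i]; print("slope",np.arctan2(q[2],np.hypot(*q[:2])),"yaw",np.arctan2(q[1],q[0]),np.linalg.norm(q))
X1,e=tri([(w1,(349.2,304.5)),(w2,(354.5,73.5))]);print("endL",X1,e)
X2,e2=tri([(w1,(348.7,361)),(w2,(353.5,158.5))]);print("endR",X2,e2)
X3,e2=tri([(w1,(255,265)),(w2,(240,82))]);print("pinL",X3,e2)
def rows(n,ps,zs):
    for uv,z in zip(ps,zs): print(n,uv,np.round(onz(w2,uv,z),1))
rows("board farL/nearL",[(435,212),(222,213)],[20,20]); rows("knuckle",[(251,230),(260,355)],[30,30])
rows("bar end top L/R",[(357,257),(377,257)],[72,72])
E
```

```text
[275.62 287.08] 40 [268.95  96.2 ] 66 [488.  140.4  65.1] [0.1, 0.1]
[318.86 307.25] 57 [319.38  94.81] 104 [528.7 150.8 101. ] [0.2, 0.2]
[277.17 316.13] 54 [270.94 134.78] 64 [495.9 109.5  65.8] [0.2, 0.2]
[319.5  338.54] 80 [320.02 138.44] 93 [536.6 119.8 101. ] [0.2, 0.2]
slope 0.7071510700408518 yaw 0.24851960559100608 55.28503610068927
slope 0.6974175027660394 yaw 0.24597197142701605 54.7726696195664
endL [549.19402514 169.72575705 118.45797393] [0.3, 0.3]
endR [564.12039215 112.49310951 113.57583743] [0.2, 0.2]
pinL [460.11169923 146.52695863  42.90824121] [2.3, 2.3]
board farL/nearL (435, 212) [674.3  65.   20. ]
board farL/nearL (222, 213) [457.2  12.5  20. ]
knuckle (251, 230) [491.3   4.9  30. ]
knuckle (260, 355) [ 529.1 -143.5   30. ]
bar end top L/R (357, 257) [596.4  18.7  72. ]
bar end top L/R (377, 257) [614.4  23.   72. ]
```

The leaf's slope is about 0.70 rad and its yaw about 0.247. One more view, over the rest, will give the heights of the flap and bar.

>>> {"method": "carry_out", "body": {
  "motion": [
    {"delta_pos": [-30, 0, 0], "roll": -1},
    {"delta_pos": [-30, 0, 0], "roll": 0},
    {"delta_pos": [-30, 0, 0], "roll": 0},
    {"delta_pos": [-30, 0, 0], "roll": 0},
    {"delta_pos": [0, 0, 0], "roll": 0},
    {"delta_pos": [0, 0, 0], "roll": 0}
  ]
}}

```text
clock: 3.65
position: [572.6, -34.4, 253.1]
tool_rot: [-0.0, 0.613, 0.79, 0.0]
contact_force: [0.2, 0.4, -0.4]
finger_gap: 85.5
finger_force: 0.0
```

Run:
```python
from h import *
from cell import ctrl,optics
o=ctrl.get_obs(); print({k:np.round(o[k],3).tolist() for k in ("clock","position","tool_rot")})
c=optics.capture("wrist"); pickle.dump(c,open("w3.pkl","wb"))
a=c["pixels"][20:320,190:490,::-1]; a=cv2.resize(a,None,fx=2,fy=2,interpolation=3)
b=pickle.load(open("w2.pkl","rb"))["pixels"][205:305,210:440:,::-1]
im=np.zeros((600,800,3),np.uint8); im[:,:600]=a; b=cv2.resize(b[:, 130:],None,fx=2,fy=2,interpolation=3); im[:200,600:800]=b
cv2.imwrite("pics/w3.png",im)
```

```text
{'clock': 3.65, 'position': [572.646, -34.354, 253.1], 'tool_rot': [-0.0, 0.613, 0.79, 0.0]}
```

View pics/w3.png

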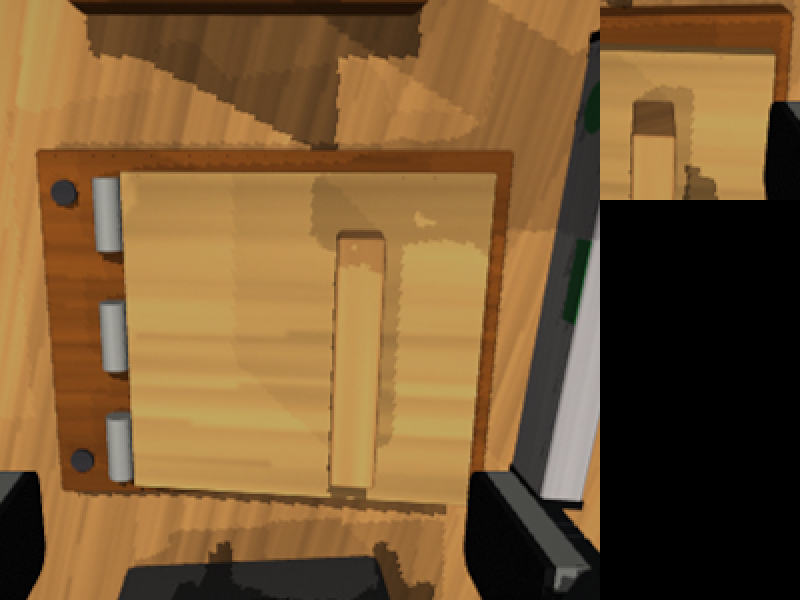

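In this view the bar's top corners are at (359,139), (382,139), (355,264) and (376,264) in full-frame pixels. The flap's left corners are at (250.5,106) and (438.5,106.5).

Run:
```python
from h import *
w1,w2,w3=[pickle.load(open(f"w{i}.pkl","rb")) for i in (1,2,3)]
def T(n,a,b):
    X,e=tri([(w2,a),(w3,b)]); print(n,np.round(X,1),e); return X
b1=T("bar near L",(356,272),(359,139)); b2=T("bar far L",(378,272),(382,139))
f1=T("flap near L",(258,228),(250.5,106)); f2=T("flap far L",(427,231.5),(438.5,106.5))
T("board farL",(435,212),(446,95.5)); T("board nearL",(222,213),(209.5,95.5))
q=f2-f1; print("slope",np.arctan2(q[2],np.hypot(*q[:2])),np.arctan2(q[1],q[0]),np.linalg.norm(q))
z=(b1[2]+b2[2])/2
for uv in [(359,139),(382,139),(355,264),(376,264)]: print(np.round(onz(w3,uv,z),1))
for uv in [(242,110),(251,258)]: print("kn",np.round(onz(w3,uv,30),1))
```

```text
bar near L [596.6   9.7  84.8] [0.1, 0.1]
bar far L [615.   14.5  85.5] [0.5, 0.5]
flap near L [498.   10.3  34. ] [0.3, 0.3]
flap far L [660.6  51.7  51.6] [0.5, 0.5]
board farL [674.4  65.2  20.5] [0.3, 0.3]
board nearL [454.3   9.   12.1] [1.3, 1.3]
slope 0.10434283519964513 0.24960748687495474 168.7122400190423
[596.7   9.8  85.1]
[614.7  14.4  85.1]
[624.  -97.4  85.1]
[642.2 -92.8  85.1]
kn [490.    4.4  30. ]
kn [ 528.4 -142.6   30. ]
```

Initial flap slope is about 0.10 rad. The bar's top centre is at (619.4, −41.5, 85), and the hinge is at (508.5, −69.5, 26), which matches the text. I'll take a shallow grip on the top of the bar.

>>> {"method": "carry_out", "body": {
  "motion": [
    {"delta_pos": [-9, 22, 20], "roll": 0},
    {"delta_pos": [-9, 22, 20], "roll": 0},
    {"delta_pos": [0, 0, 30], "roll": 0},
    {"delta_pos": [0, 0, 30], "roll": 0},
    {"delta_pos": [0, 0, 30], "roll": 0},
    {"delta_pos": [0, 0, 28], "roll": 0},
    {"delta_pos": [0, 0, 0], "roll": 0},
    {"delta_pos": [0, 0, 0], "roll": 0}
  ]
}}

```text
clock: 4.5
position: [619.5, -40.8, 95.4]
tool_rot: [-0.001, 0.613, 0.79, -0.0]
contact_force: [-0.3, -0.4, 0.9]
finger_gap: 85.4
finger_force: 0.0
```

>>> {"method": "carry_out", "body": {
  "motion": [
    {"delta_pos": [0, 0, 0], "roll": 0},
    {"delta_pos": [0, 0, 0], "roll": 0},
    {"delta_pos": [0, 0, 0], "roll": 0},
    {"delta_pos": [0, 0, 0], "roll": 0},
    {"delta_pos": [0, 0, 0], "roll": 0},
    {"delta_pos": [0, 0, 0], "roll": 0}
  ],
  "gripper": 1,
  "grip_force": 40
}}

```text
clock: 5.1
position: [620.1, -42.5, 95.7]
tool_rot: [0.0, 0.614, 0.79, 0.0]
contact_force: [-0.4, -0.5, 0.5]
finger_gap: 19.3
finger_force: 39.6
```

>>> {"method": "carry_out", "body": {
  "motion": [
    {"delta_pos": [0, -2.2, -4], "roll": 0},
    {"delta_pos": [0, -2.2, -4], "roll": 0},
    {"delta_pos": [0, -2.2, -4], "roll": 0},
    {"delta_pos": [0, -2.2, -4], "roll": 0},
    {"delta_pos": [0, -2.9, -3.8], "roll": 0},
    {"delta_pos": [0, -2.9, -3.8], "roll": 0},
    {"delta_pos": [0, -2.9, -3.8], "roll": 0},
    {"delta_pos": [0, -2.9, -3.8], "roll": 0}
  ]
}}

```text
clock: 5.9
position: [602.6, -47.0, 126.4]
tool_rot: [0.003, 0.614, 0.79, 0.003]
contact_force: [10.2, 1.8, -9.9]
finger_gap: 19.3
finger_force: 68.3
```

Run:
```python
from h import *
from cell import ctrl,optics
o=ctrl.get_obs(); print({k:np.round(o[k],3).tolist() for k in ("clock","position","contact_force","ft_torque","finger_gap")})
c=optics.capture("scene"); pickle.dump(c,open("s1.pkl","wb")); t=optics.capture("wrist")
a=cv2.resize(c["pixels"][120:290,230:430,::-1],(400,340),interpolation=3); b=cv2.resize(t["pixels"][...,::-1],(400,250))
im=np.zeros((340,800,3),np.uint8); im[:,:400]=a; im[:250,400:]=b
cv2.imwrite("pics/s1.png",im)
```

```text
{'clock': 5.9, 'position': [602.649, -46.953, 126.44], 'contact_force': [10.179, 1.77, -9.897], 'ft_torque': [0.538, -2.618, 0.001], 'finger_gap': 19.3}
```

View pics/s1.png

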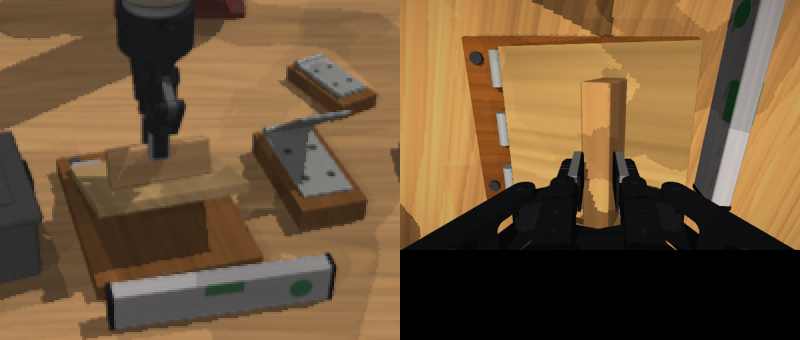

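The bar is gripped and the flap is rising, at roughly 0.35–0.4 rad. The grip is resisting the tilt, so I'll ease the grip force and continue along the arc.

>>> {"method": "carry_out", "body": {
  "motion": [
    {"delta_pos": [0, 0, 0], "roll": 0},
    {"delta_pos": [0, -2.2, -2.2], "roll": 0},
    {"delta_pos": [0, -2.3, -2.2], "roll": 0},
    {"delta_pos": [0, -2.3, -2.2], "roll": 0},
    {"delta_pos": [0, -2.3, -2.2], "roll": 0},
    {"delta_pos": [0, -2.3, -2.2], "roll": 0},
    {"delta_pos": [0, -2.2, -2.2], "roll": 0},
    {"delta_pos": [0, 0, 0], "roll": 0}
  ],
  "gripper": 1,
  "grip_force": 20
}}

```text
clock: 6.8
position: [590.4, -50.1, 141.0]
tool_rot: [0.003, 0.614, 0.79, 0.003]
contact_force: [10.9, 3.3, -4.3]
finger_gap: 19.4
finger_force: 75.0
```

Run:
```python
from h import *
from cell import ctrl,optics
o=ctrl.get_obs(); print({k:np.round(o[k],3).tolist() for k in ("clock","position","contact_force","ft_torque","finger_gap","finger_force")})
H=np.array([508.5,-69.5,26]); ex=np.array([.9692,.2463,0]); ey=np.array([-.2463,.9692,0])
c=optics.capture("wrist"); pickle.dump(c,open("w4.pkl","wb"))
# predicted flap left corners and bar left top corners per slope
for s in (.4,.45,.5,.55,.6,.65,.7):
    X=lambda x,y,z: H+ex*(x*np.cos(s)-z*np.sin(s))+ey*y+np.array([0,0,x*np.sin(s)+z*np.cos(s)])
    print(s,[np.round(proj(c,X(*p))).tolist() for p in ((178,80,6),(8,80,6),(130,55,46),(110,55,46))])
cv2.imwrite("pics/w4.png",c["pixels"][...,::-1])
```

```text
{'clock': 6.8, 'position': [590.37, -50.064, 140.999], 'contact_force': [10.924, 3.291, -4.335], 'ft_torque': [0.827, -2.768, -0.034], 'finger_gap': 19.378, 'finger_force': 75.021}
0.4 [[496.0, 66.0], [184.0, 76.0], [360.0, 129.0], [313.0, 127.0]]
0.45 [[496.0, 64.0], [183.0, 76.0], [349.0, 130.0], [303.0, 128.0]]
0.5 [[494.0, 63.0], [182.0, 75.0], [337.0, 131.0], [291.0, 129.0]]
0.55 [[492.0, 61.0], [181.0, 75.0], [323.0, 132.0], [278.0, 130.0]]
0.6 [[487.0, 58.0], [181.0, 75.0], [307.0, 133.0], [264.0, 130.0]]
0.65 [[481.0, 56.0], [180.0, 75.0], [290.0, 134.0], [249.0, 131.0]]
0.7 [[472.0, 53.0], [179.0, 75.0], [272.0, 135.0], [233.0, 132.0]]
```

View pics/w4.png

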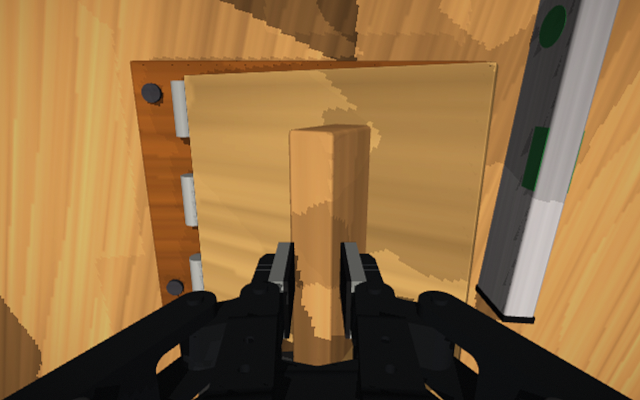

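The bar's near-top corner is at (290,128) and the flap's far-left corner at (496,64). That puts the slope at about 0.5 rad, so I'll continue.

>>> {"method": "carry_out", "body": {
  "motion": [
    {"delta_pos": [0, -2.3, -1.9], "roll": 0},
    {"delta_pos": [0, -2.4, -1.9], "roll": 0},
    {"delta_pos": [0, -2.4, -1.8], "roll": 0},
    {"delta_pos": [0, -2.5, -1.8], "roll": 0},
    {"delta_pos": [0, -2.5, -1.8], "roll": 0},
    {"delta_pos": [0, -2.6, -1.7], "roll": 0},
    {"delta_pos": [0, 0, 0], "roll": 0},
    {"delta_pos": [0, 0, 0], "roll": 0}
  ]
}}

```text
clock: 7.65
position: [578.5, -53.3, 155.7]
tool_rot: [0.006, 0.613, 0.79, 0.005]
contact_force: [11.7, 7.5, 10.4]
finger_gap: 15.9
finger_force: 17.9
```

```bash
cat > chk.py <<'E'
from h import *
from cell import ctrl,optics
import sys
o=ctrl.get_obs(); print({k:np.round(o[k],3).tolist() for k in ("clock","position","contact_force","ft_torque","finger_gap","finger_force")})
H=np.array([508.5,-69.5,26]); ex=np.array([.9692,.2463,0]); ey=np.array([-.2463,.9692,0])
c=optics.capture("wrist"); pickle.dump(c,open(sys.argv[1]+".pkl","wb"))
for s in (.5,.55,.6,.65,.7,.75,.8):
    X=lambda x,y,z: H+ex*(x*np.cos(s)-z*np.sin(s))+ey*y+np.array([0,0,x*np.sin(s)+z*np.cos(s)])
    print(s,[np.round(proj(c,X(*p))).tolist() for p in ((178,80,6),(8,80,6),(130,55,46),(110,55,46))])
cv2.imwrite(f"pics/{sys.argv[1]}.png",c["pixels"][...,::-1])
# straightest vertical edge of free edge / bar: gradient peaks along fixed rows
g=cv2.cvtColor(c["pixels"],cv2.COLOR_RGB2GRAY).astype(float)
for v in (75,85,100,140,155):
    gx=np.abs(cv2.GaussianBlur(g[v-3:v+4],(5,7),0)[3]); d=np.abs(np.gradient(gx)); k=[i for i in range(160,560) if d[i]>6 and d[i]==d[max(0,i-4):i+5].max()]
    print(v,[(i,int(d[i])) for i in k])
E
python3 chk.py w5
```

```text
{'clock': 7.65, 'position': [578.517, -53.319, 155.658], 'contact_force': [11.681, 7.506, 10.437], 'ft_torque': [1.219, -1.92, 0.027], 'finger_gap': 15.944, 'finger_force': 17.941}
0.5 [[506.0, 65.0], [208.0, 76.0], [364.0, 127.0], [321.0, 125.0]]
0.55 [[504.0, 64.0], [208.0, 76.0], [353.0, 128.0], [310.0, 126.0]]
0.6 [[500.0, 62.0], [207.0, 76.0], [340.0, 129.0], [298.0, 127.0]]
0.65 [[496.0, 60.0], [206.0, 76.0], [325.0, 130.0], [285.0, 127.0]]
0.7 [[489.0, 58.0], [205.0, 76.0], [310.0, 131.0], [272.0, 128.0]]
0.75 [[480.0, 56.0], [204.0, 76.0], [293.0, 132.0], [257.0, 128.0]]
0.8 [[468.0, 54.0], [203.0, 76.0], [275.0, 132.0], [242.0, 129.0]]
75 [(329, 6), (496, 10), (502, 7), (527, 23)]
85 [(170, 9), (184, 7), (197, 16), (208, 6), (338, 7), (495, 8), (501, 7), (525, 22)]
100 [(161, 22), (172, 9), (188, 13), (198, 18), (349, 8), (493, 10), (521, 21), (559, 22)]
140 [(165, 18), (212, 25), (288, 7), (326, 13), (373, 12), (487, 9), (493, 7), (513, 21), (549, 27)]
155 [(167, 19), (214, 16), (286, 7), (326, 13), (373, 9), (486, 10), (491, 12), (509, 24), (531, 7), (545, 28)]
```

The slope is about 0.645, and the pads are slipping off the bar's top. I'll release, rise clear and measure. The last few hundredths I can set by pushing the free edge towards the robot.

>>> {"method": "carry_out", "body": {
  "motion": [
    {"delta_pos": [0, 0, 0], "roll": 0},
    {"delta_pos": [0, 0, 0], "roll": 0},
    {"delta_pos": [0, 0, -10], "roll": 0},
    {"delta_pos": [0, 0, -25], "roll": 0},
    {"delta_pos": [0, 0, -25], "roll": 0},
    {"delta_pos": [0, 0, -25], "roll": 0},
    {"delta_pos": [0, 0, 0], "roll": 0},
    {"delta_pos": [0, 0, 0], "roll": 0}
  ],
  "gripper": 0.4
}}

```text
clock: 8.5
position: [572.6, -54.6, 236.0]
tool_rot: [0.0, 0.614, 0.79, 0.0]
contact_force: [0.0, 0.8, 0.3]
finger_gap: 51.1
finger_force: 0.0
```

```bash
python3 chk.py w6
```

```text
{'clock': 8.5, 'position': [572.578, -54.571, 235.959], 'contact_force': [0.017, 0.8, 0.283], 'ft_torque': [0.053, -0.024, 0.016], 'finger_gap': 51.053, 'finger_force': 0.0}
0.5 [[453.0, 77.0], [245.0, 83.0], [358.0, 118.0], [330.0, 117.0]]
0.55 [[450.0, 76.0], [245.0, 83.0], [350.0, 118.0], [323.0, 117.0]]
0.6 [[445.0, 76.0], [244.0, 83.0], [342.0, 119.0], [315.0, 118.0]]
0.65 [[440.0, 75.0], [244.0, 83.0], [333.0, 119.0], [307.0, 118.0]]
0.7 [[434.0, 74.0], [243.0, 83.0], [323.0, 119.0], [298.0, 118.0]]
0.75 [[427.0, 73.0], [242.0, 83.0], [313.0, 120.0], [289.0, 118.0]]
0.8 [[418.0, 72.0], [242.0, 83.0], [302.0, 120.0], [280.0, 119.0]]
75 [(205, 23), (440, 6), (460, 11), (489, 19), (512, 24), (537, 6)]
85 [(206, 19), (244, 9), (379, 6), (440, 7), (459, 11), (487, 20), (510, 24), (535, 6)]
100 [(207, 23), (216, 8), (228, 13), (236, 17), (244, 6), (439, 8), (444, 8), (458, 14), (485, 20), (507, 26), (531, 8)]
140 [(210, 18), (247, 14), (320, 6), (332, 9), (364, 6), (435, 9), (440, 7), (453, 21), (477, 27), (490, 8), (498, 35), (524, 9)]
155 [(211, 16), (240, 13), (248, 6), (311, 7), (332, 10), (364, 9), (434, 9), (439, 10), (452, 23), (474, 26), (487, 8), (495, 40), (518, 11)]
```

View pics/w6.png

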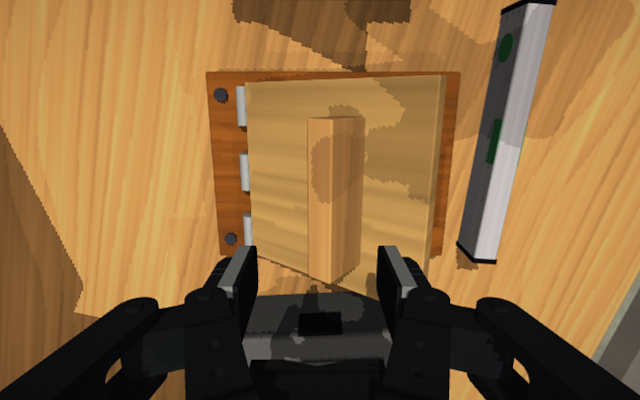

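The flap stands free at about 0.65 rad, with its far-left corner at (440,75) and the bar's top edges at u = 307 and 333. Before trimming it, I'll refine the leaf's value from edge profiles of its pin and end.

Run:
```python
from h import *
w1,w2=[pickle.load(open(f"w{i}.pkl","rb")) for i in (1,2)]
def prof(c,v,lo,hi,th=5):
    g=cv2.cvtColor(c["pixels"],cv2.COLOR_RGB2GRAY).astype(float); l=g[v-1:v+2].mean(0); d=np.gradient(l)
    out=[]
    for i in range(lo,hi):
        a=abs(d[i])
        if a>th and a>=abs(d[i-1]) and a>abs(d[i+1]):
            s=np.abs(d[i-1:i+2]); out.append((round(i+float((s*[-1,0,1]).sum()/s.sum()),1),int(d[i])))
    return out
for v in (310,320,330,345): print("w1 end",v,prof(w1,v,335,360))
for v in (80,95,115,130,150): print("w2 end",v,prof(w2,v,345,385))
for v in (275,285,295,305): print("w1 pin",v,prof(w1,v,235,262))
for v in (88,100,115,130,145): print("w2 pin",v,prof(w2,v,225,255))
```

```text
w1 end 310 [(346.2, 6), (348.3, -33), (351.6, 12)]
w1 end 320 [(348.2, -28)]
w1 end 330 [(347.8, -8)]
w1 end 345 [(348.3, -15)]
w2 end 80 [(351.9, 9), (353.9, -13), (356.0, 11), (377.8, -27)]
w2 end 95 [(351.4, 9), (354.0, -14), (355.8, 23), (377.0, -38)]
w2 end 115 [(350.0, -11), (353.2, -18), (355.8, 19), (376.9, -34)]
w2 end 130 [(351.3, 11), (353.2, -17), (355.7, 19), (375.9, -34)]
w2 end 150 [(351.0, 10), (354.1, -19), (356.6, 8)]
w1 pin 275 [(238.8, -36), (244.9, 22), (252.8, -8)]
w1 pin 285 [(239.3, -31), (245.1, 24), (253.9, -9)]
w1 pin 295 [(240.0, -36), (246.2, 25), (254.8, -7)]
w1 pin 305 [(241.0, -33), (247.1, 28), (255.0, -8)]
w2 pin 88 [(226.0, -41), (233.0, 27), (242.0, -8)]
w2 pin 100 [(226.9, -38), (234.1, 24), (242.9, -8)]
w2 pin 115 [(228.0, -38), (235.1, 26), (242.1, -6), (244.0, -7)]
w2 pin 130 [(229.2, -34), (236.2, 27), (245.0, -7)]
w2 pin 145 [(230.8, -32), (237.2, 23), (246.0, -8)]
```

Run:
```python
from h import *
from scipy.optimize import brentq
w1,w2=[pickle.load(open(f"w{i}.pkl","rb")) for i in (1,2)]
ex=np.array([np.cos(.247),np.sin(.247),0])
f=lambda c,uv,z: float(onz(c,uv,z)@ex)
for n,c,pin,end in (("w1",w1,[(249.2,285),(250.5,295)],[(346.1,310),(346.1,335)]),("w2",w2,[(238.5,100),(239.0,115),(240.6,130)],[(351.5,95),(351.2,115),(351.3,130)])):
    x0=np.mean([f(c,p,37) for p in pin]); print(n,"pin x0",[round(f(c,p,37),1) for p in pin])
    for h in (0,2,4):
        g=lambda s: np.mean([f(c,p,37+125*np.sin(s)+h*np.cos(s)) for p in end])-(x0+125*np.cos(s)-h*np.sin(s))
        S=np.linspace(.3,1.2,181); G=[g(s) for s in S]
        print(h,[round(brentq(g,S[i],S[i+1]),3) for i in range(180) if G[i]*G[i+1]<0])
H=[np.array(p) for p in ([488,140.4,65.1],[528.7,150.8,101],[495.9,109.5,65.8],[536.6,119.8,101])]
print("holes x,z",[(round(float(p@ex),1),p[2]) for p in H])
```

```text
w1 pin x0 [475.5, 476.0]
0 [0.693]
2 [0.677]
4 [0.661]
w2 pin x0 [475.9, 475.3, 475.8]
0 [0.69]
2 [0.674]
4 [0.659]
holes x,z [(507.5, np.float64(65.1)), (549.5, np.float64(101.0)), (507.6, np.float64(65.8)), (549.6, np.float64(101.0))]
```

The leaf estimates are 0.675–0.70, so I'll aim for 0.69. The flap needs about +0.04, which is roughly a 4 mm push at the free edge. I'll go beyond the edge with the fingers shut.

>>> {"method": "carry_out", "body": {
  "motion": [
    {"delta_pos": [0, 31, 0], "roll": 0},
    {"delta_pos": [0, 31, 0], "roll": 0},
    {"delta_pos": [0, 31, 0], "roll": 0},
    {"delta_pos": [0, 31, 0], "roll": 0},
    {"delta_pos": [0, 0, 33], "roll": 0},
    {"delta_pos": [0, 0, 33], "roll": 0},
    {"delta_pos": [0, 0, 33], "roll": 0},
    {"delta_pos": [0, 0, 0], "roll": 0}
  ],
  "gripper": 1
}}

```text
clock: 9.35
position: [687.4, -23.0, 127.8]
tool_rot: [-0.006, 0.613, 0.79, -0.004]
contact_force: [-1.5, -0.9, -1.1]
finger_gap: -0.1
finger_force: 0.0
```

>>> {"method": "carry_out", "body": {
  "motion": [
    {"delta_pos": [0, -4, 0], "roll": 0},
    {"delta_pos": [0, -4, 0], "roll": 0},
    {"delta_pos": [0, -4, 0], "roll": 0},
    {"delta_pos": [0, -4, 0], "roll": 0},
    {"delta_pos": [0, 0, 0], "roll": 0},
    {"delta_pos": [0, 0, 0], "roll": 0}
  ]
}}

```text
clock: 9.95
position: [677.5, -27.8, 137.4]
tool_rot: [0.001, 0.613, 0.79, 0.0]
contact_force: [0.9, -0.6, -0.3]
finger_gap: -0.3
finger_force: 0.0
```

>>> {"method": "carry_out", "body": {
  "motion": [
    {"delta_pos": [0, -3, 0], "roll": 0},
    {"delta_pos": [0, -3, 0], "roll": 0},
    {"delta_pos": [0, 0, 0], "roll": 0},
    {"delta_pos": [0, 0, 0], "roll": 0}
  ]
}}

```text
clock: 10.35
position: [671.4, -29.1, 136.5]
tool_rot: [-0.0, 0.613, 0.79, -0.0]
contact_force: [0.6, 0.3, 0.9]
finger_gap: -0.0
finger_force: 0.0
```

>>> {"method": "carry_out", "body": {
  "motion": [
    {"delta_pos": [0, -2, 0], "roll": 0},
    {"delta_pos": [0, -2, 0], "roll": 0},
    {"delta_pos": [0, 0, 0], "roll": 0},
    {"delta_pos": [0, 0, 0], "roll": 0}
  ]
}}

```text
clock: 10.75
position: [667.6, -30.2, 136.6]
tool_rot: [0.0, 0.613, 0.79, -0.0]
contact_force: [-0.1, -0.2, -0.1]
finger_gap: 0.0
finger_force: 0.0
```

>>> {"method": "carry_out", "body": {
  "motion": [
    {"delta_pos": [0, -1, 0], "roll": 0},
    {"delta_pos": [0, -1, 0], "roll": 0},
    {"delta_pos": [0, 0, 0], "roll": 0},
    {"delta_pos": [0, 0, 0], "roll": 0}
  ]
}}

```text
clock: 11.15
position: [665.6, -30.7, 136.6]
tool_rot: [0.0, 0.613, 0.79, -0.0]
contact_force: [0.3, 0.1, -0.8]
finger_gap: -0.0
finger_force: 0.0
```

>>> {"method": "carry_out", "body": {
  "motion": [
    {"delta_pos": [0, -1, 0], "roll": 0},
    {"delta_pos": [0, -1, 0], "roll": 0},
    {"delta_pos": [0, 0, 0], "roll": 0},
    {"delta_pos": [0, 0, 0], "roll": 0}
  ]
}}

```text
clock: 11.55
position: [663.7, -31.1, 136.6]
tool_rot: [-0.0, 0.613, 0.79, -0.0]
contact_force: [0.3, 0.1, 0.4]
finger_gap: -0.5
finger_force: 0.0
```

>>> {"method": "carry_out", "body": {
  "motion": [
    {"delta_pos": [0, -1, 0], "roll": 0},
    {"delta_pos": [0, -1, 0], "roll": 0},
    {"delta_pos": [0, 0, 0], "roll": 0},
    {"delta_pos": [0, 0, 0], "roll": 0}
  ]
}}

```text
clock: 11.95
position: [661.9, -31.6, 136.7]
tool_rot: [0.0, 0.613, 0.79, 0.0]
contact_force: [1.9, 1.1, -0.3]
finger_gap: -0.3
finger_force: 0.5
```

>>> {"method": "carry_out", "body": {
  "motion": [
    {"delta_pos": [0, -1, 0], "roll": 0},
    {"delta_pos": [0, -1, 0], "roll": 0},
    {"delta_pos": [0, 0, 0], "roll": 0},
    {"delta_pos": [0, 0, 0], "roll": 0}
  ]
}}

```text
clock: 12.35
position: [661.2, -31.8, 137.2]
tool_rot: [0.001, 0.613, 0.79, 0.001]
contact_force: [6.2, 1.2, -2.1]
finger_gap: 0.3
finger_force: 3.0
```

```bash
python3 chk.py w7
```

```text
{'clock': 12.35, 'position': [661.19, -31.772, 137.236], 'contact_force': [6.231, 1.19, -2.091], 'ft_torque': [0.264, -0.903, -0.004], 'finger_gap': 0.344, 'finger_force': 2.997}
0.5 [[305.0, 62.0], [58.0, 76.0], [135.0, 133.0], [102.0, 130.0]]
0.55 [[291.0, 60.0], [57.0, 76.0], [114.0, 134.0], [83.0, 131.0]]
0.6 [[274.0, 58.0], [56.0, 76.0], [90.0, 135.0], [64.0, 132.0]]
0.65 [[255.0, 55.0], [55.0, 76.0], [66.0, 136.0], [44.0, 133.0]]
0.7 [[231.0, 53.0], [55.0, 75.0], [39.0, 137.0], [23.0, 133.0]]
0.75 [[204.0, 50.0], [54.0, 75.0], [12.0, 138.0], [2.0, 134.0]]
0.8 [[173.0, 47.0], [53.0, 75.0], [-17.0, 140.0], [-20.0, 135.0]]
75 [(253, 11), (376, 15), (421, 24), (442, 25), (477, 7)]
85 [(215, 7), (253, 11), (376, 17), (389, 7), (420, 24), (440, 25), (475, 7)]
100 [(254, 12), (276, 6), (375, 13), (411, 6), (418, 23), (438, 26), (473, 8)]
140 [(173, 23), (256, 19), (278, 8), (374, 14), (412, 24), (431, 30), (465, 14)]
155 [(174, 27), (256, 17), (278, 7), (373, 23), (410, 24), (428, 30), (463, 15)]
```

Contact is made at the free edge. The edge at u≈253 gives a slope of about 0.655. I'll push on about 4.5 mm and read it again.

>>> {"method": "carry_out", "body": {
  "motion": [
    {"delta_pos": [0, -0.8, 0], "roll": 0},
    {"delta_pos": [0, -0.8, 0], "roll": 0},
    {"delta_pos": [0, -0.8, 0], "roll": 0},
    {"delta_pos": [0, -0.8, 0], "roll": 0},
    {"delta_pos": [0, -0.8, 0], "roll": 0},
    {"delta_pos": [0, 0, 0], "roll": 0},
    {"delta_pos": [0, 0, 0], "roll": 0}
  ]
}}

```text
clock: 13.1
position: [659.5, -32.3, 139.1]
tool_rot: [0.003, 0.613, 0.79, 0.003]
contact_force: [9.6, 3.4, 2.0]
finger_gap: 0.2
finger_force: 5.3
```

```bash
python3 chk.py w8 | grep -E "clock|^0.[67]|^75|^85"
```

```text
{'clock': 13.1, 'position': [659.468, -32.29, 139.142], 'contact_force': [9.598, 3.379, 1.974], 'ft_torque': [0.604, -1.555, -0.016], 'finger_gap': 0.182, 'finger_force': 5.295}
0.6 [[280.0, 58.0], [60.0, 75.0], [98.0, 134.0], [71.0, 131.0]]
0.65 [[261.0, 56.0], [59.0, 75.0], [74.0, 135.0], [52.0, 132.0]]
0.7 [[239.0, 53.0], [58.0, 75.0], [48.0, 137.0], [31.0, 133.0]]
0.75 [[213.0, 50.0], [57.0, 75.0], [21.0, 138.0], [10.0, 134.0]]
75 [(253, 11), (378, 17), (422, 24), (443, 25), (478, 7)]
85 [(213, 6), (254, 11), (377, 15), (420, 23), (441, 25), (476, 8)]
```

>>> {"method": "carry_out", "body": {
  "motion": [
    {"delta_pos": [0, -0.8, 0], "roll": 0},
    {"delta_pos": [0, -0.8, 0], "roll": 0},
    {"delta_pos": [0, -0.8, 0], "roll": 0},
    {"delta_pos": [0, 0, 0], "roll": 0},
    {"delta_pos": [0, 0, 0], "roll": 0}
  ]
}}

```text
clock: 13.65
position: [658.4, -32.6, 140.3]
tool_rot: [0.005, 0.613, 0.79, 0.004]
contact_force: [13.1, 5.0, 3.5]
finger_gap: -0.4
finger_force: 6.7
```

```bash
python3 chk.py w9 | grep -E "clock|^0.[67]|^75|^85"
```

```text
{'clock': 13.65, 'position': [658.429, -32.565, 140.313], 'contact_force': [13.095, 5.007, 3.509], 'ft_torque': [0.832, -1.871, -0.025], 'finger_gap': -0.417, 'finger_force': 6.66}
0.6 [[284.0, 58.0], [62.0, 75.0], [103.0, 134.0], [76.0, 131.0]]
0.65 [[265.0, 56.0], [61.0, 75.0], [79.0, 135.0], [56.0, 132.0]]
0.7 [[243.0, 53.0], [60.0, 75.0], [54.0, 136.0], [36.0, 133.0]]
0.75 [[217.0, 51.0], [59.0, 75.0], [27.0, 137.0], [15.0, 133.0]]
75 [(253, 10), (378, 15), (422, 25), (443, 25), (478, 7)]
85 [(254, 11), (378, 16), (421, 23), (442, 25), (476, 8)]
```

>>> {"method": "carry_out", "body": {
  "motion": [
    {"delta_pos": [0, -0.8, 0], "roll": 0},
    {"delta_pos": [0, -0.8, 0], "roll": 0},
    {"delta_pos": [0, -0.8, 0], "roll": 0},
    {"delta_pos": [0, -0.6, 0], "roll": 0},
    {"delta_pos": [0, 0, 0], "roll": 0},
    {"delta_pos": [0, 0, 0], "roll": 0}
  ]
}}

```text
clock: 14.3
position: [657.1, -33.0, 141.8]
tool_rot: [0.006, 0.613, 0.79, 0.006]
contact_force: [14.8, 6.3, 6.4]
finger_gap: 0.3
finger_force: 8.3
```

```bash
python3 chk.py w10 | grep -E "clock|^0.[67]|^75|^85"
```

```text
{'clock': 14.3, 'position': [657.139, -32.973, 141.834], 'contact_force': [14.78, 6.301, 6.386], 'ft_torque': [1.12, -2.304, -0.058], 'finger_gap': 0.302, 'finger_force': 8.348}
0.6 [[288.0, 59.0], [64.0, 75.0], [109.0, 133.0], [81.0, 131.0]]
0.65 [[270.0, 56.0], [63.0, 75.0], [85.0, 135.0], [62.0, 131.0]]
0.7 [[248.0, 54.0], [62.0, 75.0], [60.0, 136.0], [42.0, 132.0]]
0.75 [[223.0, 51.0], [61.0, 75.0], [34.0, 137.0], [21.0, 133.0]]
75 [(254, 11), (379, 16), (423, 23), (444, 25), (478, 7)]
85 [(254, 11), (379, 17), (421, 24), (442, 25), (476, 7)]
```

About 0.687 now. I'll back off, rise, and measure the standing slope from two places.

>>> {"method": "carry_out", "body": {
  "motion": [
    {"delta_pos": [0, 8, 0], "roll": 0},
    {"delta_pos": [0, 12, 0], "roll": 0},
    {"delta_pos": [0, 0, -25], "roll": 0},
    {"delta_pos": [0, 0, -35], "roll": 0},
    {"delta_pos": [0, -25, -35], "roll": 0},
    {"delta_pos": [0, -30, -20], "roll": 0},
    {"delta_pos": [0, -30, 0], "roll": 0},
    {"delta_pos": [0, -20, 0], "roll": 0}
  ]
}}

```text
clock: 15.15
position: [566.7, -56.0, 252.3]
tool_rot: [0.0, 0.614, 0.79, -0.0]
contact_force: [0.5, 0.5, 0.2]
finger_gap: 0.0
finger_force: 0.0
```

>>> {"method": "carry_out", "body": {
  "motion": [
    {"delta_pos": [0, 0, 0], "roll": 0},
    {"delta_pos": [0, 0, 0], "roll": 0},
    {"delta_pos": [0, 0, 0], "roll": 0}
  ]
}}

```text
clock: 15.45
position: [568.9, -55.4, 251.4]
tool_rot: [-0.0, 0.613, 0.79, -0.0]
contact_force: [0.3, -0.4, -0.3]
finger_gap: 0.5
finger_force: 0.0
```

```bash
python3 chk.py w11
```

```text
{'clock': 15.45, 'position': [568.908, -55.4, 251.408], 'contact_force': [0.276, -0.364, -0.252], 'ft_torque': [0.019, 0.015, -0.005], 'finger_gap': 0.529, 'finger_force': 0.0}
0.5 [[450.0, 79.0], [253.0, 84.0], [361.0, 117.0], [334.0, 116.0]]
0.55 [[447.0, 78.0], [252.0, 84.0], [354.0, 117.0], [328.0, 117.0]]
0.6 [[443.0, 77.0], [252.0, 84.0], [346.0, 118.0], [321.0, 117.0]]
0.65 [[438.0, 77.0], [251.0, 84.0], [338.0, 118.0], [313.0, 117.0]]
0.7 [[432.0, 76.0], [251.0, 84.0], [329.0, 118.0], [305.0, 117.0]]
0.75 [[425.0, 75.0], [250.0, 84.0], [319.0, 118.0], [297.0, 117.0]]
0.8 [[417.0, 75.0], [250.0, 84.0], [309.0, 119.0], [288.0, 118.0]]
75 [(214, 19), (458, 9), (487, 19), (508, 24), (532, 6)]
85 [(215, 18), (252, 14), (385, 6), (434, 6), (458, 11), (485, 21), (506, 24), (529, 6)]
100 [(216, 22), (225, 7), (236, 14), (245, 16), (251, 10), (433, 7), (439, 9), (456, 14), (482, 21), (503, 26), (526, 7)]
140 [(219, 17), (254, 13), (331, 10), (429, 7), (435, 9), (452, 25), (474, 26), (487, 8), (495, 38), (519, 10)]
155 [(220, 17), (247, 20), (331, 11), (428, 8), (434, 11), (450, 21), (471, 26), (484, 7), (491, 39), (513, 11)]
```

>>> {"method": "carry_out", "body": {
  "motion": [
    {"delta_pos": [30, 0, 0], "roll": 0},
    {"delta_pos": [30, 0, 0], "roll": 0},
    {"delta_pos": [30, 0, 0], "roll": 0},
    {"delta_pos": [30, 0, 0], "roll": 0},
    {"delta_pos": [0, 0, 0], "roll": 0},
    {"delta_pos": [0, 0, 0], "roll": 0},
    {"delta_pos": [0, 0, 0], "roll": 0}
  ]
}}

```text
clock: 16.2
position: [539.2, 60.3, 251.4]
tool_rot: [0.0, 0.613, 0.79, -0.0]
contact_force: [-0.2, -1.1, 0.4]
finger_gap: -0.2
finger_force: 0.0
```

```bash
python3 chk.py w12
```

```text
{'clock': 16.2, 'position': [539.166, 60.293, 251.42], 'contact_force': [-0.202, -1.141, 0.356], 'ft_torque': [-0.069, 0.003, 0.005], 'finger_gap': -0.196, 'finger_force': 0.0}
0.5 [[435.0, 241.0], [259.0, 209.0], [356.0, 278.0], [333.0, 272.0]]
0.55 [[432.0, 245.0], [259.0, 209.0], [350.0, 280.0], [327.0, 274.0]]
0.6 [[428.0, 249.0], [258.0, 209.0], [343.0, 283.0], [321.0, 276.0]]
0.65 [[423.0, 253.0], [258.0, 210.0], [336.0, 286.0], [314.0, 278.0]]
0.7 [[418.0, 257.0], [257.0, 210.0], [328.0, 288.0], [307.0, 280.0]]
0.75 [[411.0, 261.0], [257.0, 210.0], [319.0, 291.0], [300.0, 281.0]]
0.8 [[404.0, 265.0], [256.0, 210.0], [311.0, 293.0], [292.0, 283.0]]
75 [(236, 24), (244, 16), (253, 7), (277, 24), (284, 23), (313, 7), (331, 6), (372, 11), (390, 24), (411, 18)]
85 [(237, 24), (244, 19), (253, 7), (372, 11), (389, 21), (410, 14)]
100 [(237, 20), (245, 15), (253, 6), (371, 11), (389, 20), (409, 13)]
140 [(247, 22), (402, 16), (482, 18)]
155 [(279, 9), (364, 19), (480, 28), (501, 31), (523, 8)]
```

I'll compare both slopes the same way: fit the left edge of the upper face as an image line in two views, and intersect the two planes.

Run:
```python
from h import *
W={i:pickle.load(open(f"w{i}.pkl","rb")) for i in (1,2,11,12,3)}
def edges(c,u,lo,hi,th=5):
    g=cv2.cvtColor(c["pixels"],cv2.COLOR_RGB2GRAY).astype(float); l=g[:,u-1:u+2].mean(1); d=np.gradient(l); out=[]
    for i in range(lo,hi):
        a=abs(d[i])
        if a>th and a>=abs(d[i-1]) and a>abs(d[i+1]):
            s=np.abs(d[i-1:i+2]); out.append((round(i+float((s*[-1,0,1]).sum()/s.sum()),1),int(d[i])))
    return out
for u in (270,300,330,360,390,410): print("w12",u,edges(W[12],u,200,265))
for u in (265,300,330,360,390,420): print("w11",u,edges(W[11],u,66,95))
for u in (262,280,300,320,340): print("w1L",u,edges(W[1],u,258,310)[:6])
for u in (250,270,290,310,330,345): print("w2L",u,edges(W[2],u,64,88))
```

```text
w12 270 [(201.3, -5), (212.9, 27)]
w12 300 [(221.8, 27), (253.1, -29)]
w12 330 [(230.7, 26), (241.3, -17)]
w12 360 [(239.3, 23)]
w12 390 [(248.2, 25)]
w12 410 [(254.1, 27)]
w11 265 [(71.9, -16), (82.9, 30)]
w11 300 [(71.8, -21), (76.1, -7), (81.1, 23)]
w11 330 [(73.0, -25), (79.8, 31)]
w11 360 [(66.2, -8), (73.1, 6), (78.8, 36)]
w11 390 [(73.0, -18), (77.8, 21), (89.8, 11)]
w11 420 [(72.9, -20), (76.6, 15)]
w1L 262 [(260.0, 29), (265.8, -19), (268.3, 20)]
w1L 280 [(259.8, 32), (273.1, -21), (276.0, 22), (287.0, -9), (291.0, 8)]
w1L 300 [(259.7, 29), (281.9, -23), (284.2, 19)]
w1L 320 [(259.0, 31), (290.7, -22), (293.1, 24), (303.0, -34)]
w1L 340 [(258.8, 31), (267.7, -38), (275.7, 37), (294.8, -39), (300.9, 26)]
w2L 250 [(67.2, -11), (69.1, -16), (80.0, 35)]
w2L 270 [(65.2, -9), (69.0, -23), (76.0, -9), (78.8, 30)]
w2L 290 [(66.0, -11), (68.9, -23), (77.0, 33)]
w2L 310 [(64.8, -10), (68.3, -16), (75.6, 19)]
w2L 330 [(64.8, -10), (68.1, -26), (73.9, 23)]
w2L 345 [(68.0, -23), (72.9, 24)]
```

Run:
```python
from h import *
W={i:pickle.load(open(f"w{i}.pkl","rb")) for i in (1,2,11,12)}
def pl(c,us,vs):
    a,b=np.polyfit(us,vs,1); r=np.abs(np.polyval((a,b),us)-vs).max()
    o,d1=ray(c,(us[0],a*us[0]+b)); _,d2=ray(c,(us[-1],a*us[-1]+b)); n=np.cross(d1,d2); return n/np.linalg.norm(n),r
def line(A,B):
    n1,r1=pl(*A); n2,r2=pl(*B); q=np.cross(n1,n2); q*=np.sign(q[0]); return np.arctan2(q[2],np.hypot(*q[:2])),np.arctan2(q[1],q[0]),r1,r2
fl=line((W[12],[270,300,330,360,390,410],[212.9,221.8,230.7,239.3,248.2,254.1]),(W[11],[265,300,330,360,390,420],[82.9,81.1,79.8,78.8,77.8,76.6]))
lf=line((W[1],[262,280,300,320,340],[268.3,276,284.2,293.1,300.9]),(W[2],[250,270,290,310,330,345],[80,78.8,77,75.6,73.9,72.9]))
print("flap slope,yaw,res",np.round(fl,4)); print("leaf",np.round(lf,4))
```

```text
flap slope,yaw,res [0.6976 0.2471 0.1172 0.2709]
leaf [0.6978 0.2518 0.3708 0.2029]
```

Measured the same way, the flap is at 0.698 rad and the leaf at 0.698 rad. The robot is clear of everything, so I'm handing in.

```bash
python3 -c "
from cell import ctrl
print(ctrl.get_obs()['contact_force']); print(ctrl.sign_off())"
```

```text
[ 0.41334237  0.46291939 -0.73029429]
the job is handed in; nothing more can be done
None
```

I folded the flap up to about 0.698 rad, the same slope I measured on the gate hinge's raised leaf; it stays there on its own, the robot touches nothing, and the job is handed in.

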